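# Turn out a cup of tissue cassettes onto the tray

## Robot

A 6-joint arm with a two-finger parallel gripper is mounted at the origin on a cart in front of the work surface, level with it; the furniture and walls round the work are solid. World frame = base frame: x ahead of the robot, y to its left, z up, the work surface at z = 0. Lengths are in m, angles in rad, forces in N, time in s.
With the tool pointing down it reaches from about 0.25 to 0.725 m from the base axis. Payload 4 kg.
Tool frame: the origin (TCP) lies midway between the tips of the shut fingers; the grasp point (between the pads) lies 19 mm behind it; z points along the fingers, y is the direction in which the jaws open and shut (so a half turn about z gives the same grasp; the last joint's range is limited). The gripper opens to 85 mm and grips with 20 to 120 N. Pads are 22 mm wide; open, the fingers measure 114 mm over their backs; the gripper's body (76 mm by 85 mm) begins 54 mm behind the grasp point. The pads swing forward as they close: fully open they stand 13 mm farther back than shut.
Start: joints at [1.292, 0.241, 0.005, 1.335, 0, 1.571], TCP at [0.138, 0.481, 0.231] pointing down, gripper open.
Joint ranges: [-2.72, 2.72], [-1.05, 1.87], [-1.09, 1.28], [-1.99, 2.15], [-1.42, 1.44], [-3.14, 3.14]. Speed limits (rad/s): [2.79, 2.79, 3.14, 3.14, 3.14, 3.14].

## Interface

Orientations are given as a unit quaternion [x, y, z, w].
In Python, from rig import * gives the robot as it stands. Calls block until the motion is done:
- goto(position, orientation): joint-space move of the TCP to a pose.
- move_linear(position, rot=None, rate=0.15, guard=None): straight line of the TCP; rot=None keeps the orientation; rate is the mean speed in m/s. With guard (N) it stops when the force on the tool has changed by that much, and returns True; else False.
- goto_joints(angles): joint-space move.
- move_gripper(opening, f_grip=None): finger opening in m; f_grip is the grip in N (None keeps the last); returns when the fingers have stopped.
- wait(seconds).
- inverse_kinematics(position, orientation): joint angles nearest the present ones, or None.
- get_state(): the state.
- camera(name): name is "scene" or "top" or "wrist"; returns a dict with "frame" (480x640x3 uint8, blue, green, red), "z_map" (480x640 float32, m along the optical axis (not along the pixel's ray), 0 where there is no reading), "intrinsics" (3x3 intrinsics, pixels), "k1" (the pictures are not rectified: a ray, as slopes to the right and down, at radius r is drawn at 1 + k1 r^2 times it, then the intrinsics apply), "R" (3x3) and "t" (3): a world point X has camera coordinates R X + t. Camera axes: x right, y down, z forward; pixel columns grow to the right and rows downward; lengths in m; the calibration is good to about 2 mm. A picture is of the moment at which its call begins.
A pose or a line that the arm cannot do raises IKError and nothing moves.
- hand_in(): hands the job in, once; it reports no verdict.
The state is a dict: "t": time; "qpos": joint angles; "qd": joint speeds; "effort": joint torques, N m; "ee_pos": TCP position; "tool_rot": TCP orientation; "force": force on the tool from outside, world axes, zero at the start; "moment": the same for the moment, N m; "finger_gap": finger opening in m.
Only numpy, scipy, OpenCV 4.12 (cv2) and the standard library are available. Lean on these libraries where they do the work, as an engineer would, in place of code of your own. Each camera call takes 0.05 s, during which the arm holds its last target.

## Task

Use the black roller handle to swing the blue cradle right over, so that the white cup is turned upside down on the steel tray with all four cassettes under it, then swing the cradle back to where it was. Lift the upturned cup straight up off the cassettes so that they stay behind as one heap on the tray, then stand the cup, still mouth down, on the dark drying mat. Do not touch the cassettes with the gripper, and leave the petri dish alone.

Things in the scene. Friction and masses are not known exactly. Their poses are not given: they have to be found in the camera images.
- stand: Fixed tipping stand, 170 x 280 mm. Origin on the bench under the hinge axis; x runs along the hinge; +y points from the hinge to the flat steel tray, which is fixed (top 86 mm above the bench, from 5 to 128 mm in y, +-78 mm in x, with a lip 6 mm high on its three outer sides). The cradle with the cup starts on the -y side.
- cradle_hinge (a point): Point on the cradle's hinge axis (the stand's x axis), 86 mm above the bench, level with the tray's top, at the middle of the tray's near edge.
- tray_spot (a point): Point on the tray's top, 57 mm from the hinge axis: about the middle of where the cup's mouth comes down when the cradle is swung right over (give or take 10 mm). Should a cassette get caught under the rim, lift the cup a little and lower it again over all of them.
- cradle (a joint): Angle of the blue cradle: 0 upright as at the start, 3.14 swung over the top onto the tray (end stops at both). Lightly damped, about 2 N at the handle; let go, it falls to a stop. It has a floor, two cheeks (100 mm overall) and a wall at the hinge side. At 3.14 its floor lies over the upturned cup, up to 168 mm above the bench; swung back to 0, it leaves the cup standing on the tray.
- handle_grip (a point): Centre of the black roller handle (a rod 28 mm thick, 36 mm long, parallel to the hinge) on the cradle's wire bail. At angle 0 it is 158 mm from the hinge axis on the stand's -y side and 25 mm below the axis; it swings over the top at a radius of 160 mm and ends 158 mm out on the +y side, 25 mm above the axis level. Pinched on its flat ends it turns between the fingers.
- cup: Loose white round cup, 78 mm high: a straight body 58 mm across for 44 mm from the base, then flared to 90 mm across the open rim; wall 3 mm, about 0.1 kg. Origin at the centre of its base's underside, z axis towards the mouth (up at the start). Starts upright in the cradle, 53 mm from the hinge axis, rim level with the tray's top. Upside down, its body (uppermost) is gripped from above.
- cup_rim (a point): Centre of the cup's mouth, in the plane of the rim.
- drying_mat: Fixed dark ribbed rubber drying mat, 130 x 130 mm, 3 mm thick, flat on the bench to the left or the right of the stand. Origin at the centre of its underside.
- petri_3: Loose white petri dish, 62 mm across, 16 mm high, on the bench behind the stand; to be left alone. Origin at the centre of its underside.
- cassette_1: Loose orange plastic tissue cassette, 38 x 28 x 7 mm, 15 g, one of the four stacked in the cup. Origin at the centre of its underside as built (it may come to lie either face up).
- cassette_2: Loose green plastic tissue cassette, 38 x 28 x 7 mm, 15 g, one of the four stacked in the cup. Origin at the centre of its underside as built (it may come to lie either face up).
- cassette_3: Loose yellow plastic tissue cassette, 38 x 28 x 7 mm, 15 g, one of the four stacked in the cup. Origin at the centre of its underside as built (it may come to lie either face up).
- cassette_4: Loose blue plastic tissue cassette, 38 x 28 x 7 mm, 15 g, one of the four stacked in the cup. Origin at the centre of its underside as built (it may come to lie either face up).

How it is judged:
On the way, in this order (a step that is already met when the one before it is completed fails the run):
1. the cup stands upside down on the tray with all four cassettes under it (angle between cup's own z axis and vertical above 3 rad and z of cup_rim in the frame of stand between 0.08 and 0.094 m and horizontal distance between cup_rim and tray_spot below 0.035 m and horizontal distance between each of cassette_1, cassette_2, cassette_3, cassette_4 and cup_rim below 0.045 m and z of each of cassette_1, cassette_2, cassette_3, cassette_4 in the frame of stand above 0.082 m), for 0.2 s.
2. the cup, still upside down, has been lifted straight up clear of the cassettes (rim 60 mm or more above the tray, within 40 mm sideways of the middle), and the four lie in a heap on the tray (angle between cup's own z axis and vertical above 2.9 rad and z of cup_rim in the frame of stand above 0.146 m and horizontal distance between cup_rim and tray_spot below 0.04 m and horizontal distance between each of cassette_1, cassette_2, cassette_3, cassette_4 and tray_spot below 0.065 m and z of cassette_1 in the frame of stand between 0.082 and 0.131 m and z of cassette_2 in the frame of stand between 0.082 and 0.131 m and z of cassette_3 in the frame of stand between 0.082 and 0.131 m and z of cassette_4 in the frame of stand between 0.082 and 0.131 m), for 0.1 s.
At the end, for the whole second after the job is handed in: The cup stands upside down at rest on the drying mat (mouth centre within 45 mm of the mat's centre); all four cassettes lie at rest in one heap on the tray, each origin within 65 mm of the tray spot and no more than 45 mm above the tray; the cradle is back within 0.2 rad of its start (angle between cup's own z axis and vertical above 3 rad and height (world z) of cup_rim below 0.009 m and horizontal distance between cup_rim and drying_mat below 0.045 m and linear speed of each of cup, cassette_1, cassette_2, cassette_3, cassette_4 below 0.02 m/s and value of joint cradle below 0.2 rad and horizontal distance between each of cassette_1, cassette_2, cassette_3, cassette_4 and tray_spot below 0.065 m and z of cassette_1 in the frame of stand between 0.082 and 0.131 m and z of cassette_2 in the frame of stand between 0.082 and 0.131 m and z of cassette_3 in the frame of stand between 0.082 and 0.131 m and z of cassette_4 in the frame of stand between 0.082 and 0.131 m); the robot touches nothing.
It fails at once if the gripper touches a cassette (contact force between any of cassette_1, cassette_2, cassette_3, cassette_4 and the arm above 1 N or contact force between any of cassette_1, cassette_2, cassette_3, cassette_4 and the fingers above 1 N).
It fails at once if the petri dish is moved by more than 20 mm (distance of petri_3 from where it was at the start of the episode above 0.02 m).
It also fails if it takes over 72 s, if anything falls off the work surface, if the arm or the gripper's body presses on something with over 40 N, if the wrist force passes 120 N, or if a joint passes its speed limit or range.

## Working session

There is one attempt and no reset: what is moved stays moved. The work goes in short steps, each a Python script; the robot and the scene stay as the last script left them, time stands still between calls to the robot, and variables do not carry over. Pictures are saved under pics/ and viewed, and the job is handed in when it is done.

```bash
mkdir -p pics; ls
cat > h.py <<'E'
from rig import *
import numpy as np, cv2
def snap(name,f):
    c=camera(name); cv2.imwrite('pics/'+f,c['frame']); return c
def pts(c,uv,z=None):
    """pixels -> world; with z: ray onto plane z, else via depth"""
    uv=np.asarray(uv,float).reshape(-1,2); K=np.array(c['intrinsics'])
    d=np.array([c['k1'],0,0,0,0],float)
    n=cv2.undistortPoints(uv.reshape(-1,1,2),K,d).reshape(-1,2)
    R=np.array(c['R']);t=np.array(c['t']); r=np.c_[n,np.ones(len(n))]
    if z is None:
        D=np.array([c['z_map'][int(round(v)),int(round(u))] for u,v in uv]); return (r*D[:,None]-t)@R
    C=-R.T@t; w=r@R; return C+w*((z-C[2])/w[:,2])[:,None]
def cloud(c):
    H,W=c['z_map'].shape; u,v=np.meshgrid(np.arange(W),np.arange(H))
    uv=np.c_[u.ravel(),v.ravel()].astype(float)
    n=cv2.undistortPoints(uv.reshape(-1,1,2),np.array(c['intrinsics']),np.array([c['k1'],0,0,0,0],float)).reshape(-1,2)
    r=np.c_[n,np.ones(len(n))]*c['z_map'].reshape(-1,1)
    P=(r-np.array(c['t']))@np.array(c['R']); P[c['z_map'].ravel()==0]=np.nan
    return P.reshape(H,W,3)
def st():
    s=get_state(); return {k:np.round(s[k],3) for k in ('t','qpos','ee_pos','tool_rot','force','finger_gap')}
E
python3 - <<'E'
from h import *
import pickle
for n in('scene','top','wrist'):
    c=snap(n,n+'0.png'); pickle.dump(c,open(n+'0.pkl','wb'))
    print(n,np.round(c['intrinsics'],1).tolist(),c['k1'],np.round(-np.array(c['R']).T@c['t'],3), np.round(c['R'],2).tolist())
print(st())
E
```

```text
pics
scene [[610.0, 0.0, 306.1], [0.0, 610.0, 239.4], [0.0, 0.0, 1.0]] 0.03628048431949875 [-0.307 -0.567  0.957] [[0.56, -0.83, 0.01], [-0.53, -0.36, -0.77], [0.64, 0.43, -0.64]]
top [[499.7, 0.0, 318.8], [0.0, 499.7, 237.3], [0.0, 0.0, 1.0]] -0.07229131819307696 [0.322 0.    1.326] [[0.02, -1.0, -0.0], [-0.98, -0.02, -0.18], [0.18, 0.0, -0.98]]
wrist [[383.0, 0.0, 313.7], [0.0, 383.0, 236.0], [0.0, 0.0, 1.0]] -0.07828804861278159 [0.064 0.501 0.373] [[0.28, 0.96, -0.0], [0.92, -0.26, 0.29], [0.28, -0.08, -0.96]]
{'t': np.float64(0.15), 'qpos': array([1.292, 0.241, 0.004, 1.335, 0.   , 1.571]), 'ee_pos': array([0.137, 0.48 , 0.231]), 'tool_rot': array([ 0.139,  0.99 , -0.001, -0.   ]), 'force': array([ 0.049, -0.555, -0.139]), 'finger_gap': np.float64(0.086)}
```

View pics/scene0.png

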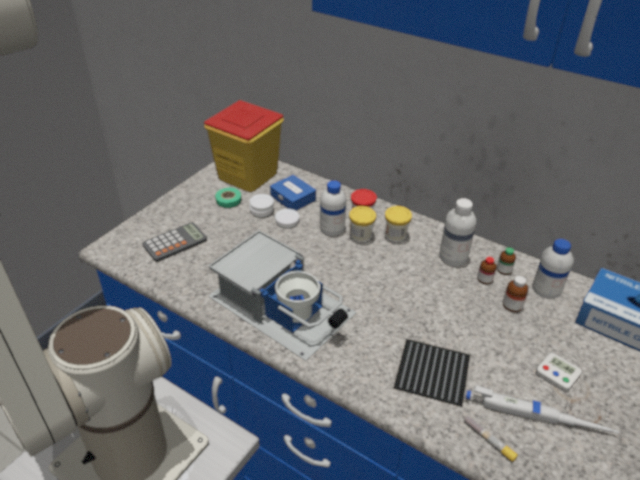

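View pics/top0.png

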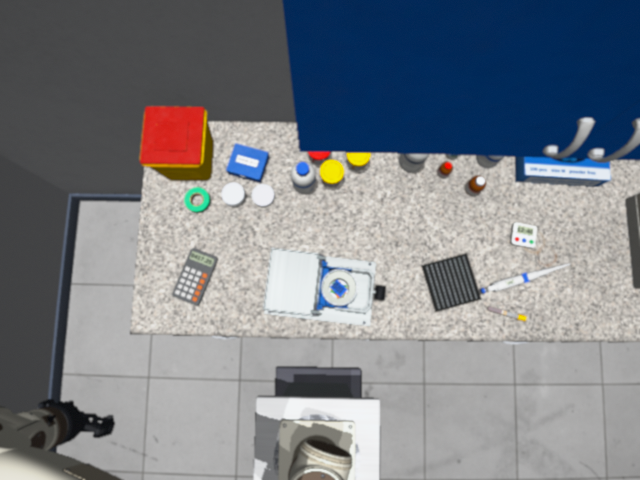

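The stand is in the middle of the top view: tray at (293,284), cup at (340,288), handle at (380,293). The mat is to the right at (451,282), and two white dishes lie behind at (233,194) and (262,194). I'll zoom in and measure.

Run:
```python
import pickle
from h import *
c=pickle.load(open('top0.pkl','rb'))
im=c['frame'][230:345,255:495]; cv2.imwrite('pics/z1.png',cv2.resize(im,None,fx=3.3,fy=3.3,interpolation=cv2.INTER_CUBIC))
s=pickle.load(open('scene0.pkl','rb'))
im=s['frame'][220:360,200:370]; cv2.imwrite('pics/z2.png',cv2.resize(im,None,fx=4,fy=4,interpolation=cv2.INTER_CUBIC))
# mat
P=cloud(c)
for nm,c in(('top',c),('scene',s)):
    P=cloud(c); g=c['frame'].max(2)
    X,Y,Z=P[...,0],P[...,1],P[...,2]
    hsv=cv2.cvtColor(c['frame'],cv2.COLOR_BGR2HSV)
    # tray: height 0.08-.1, 
    m=(abs(Z-0.089)<0.012)&(X>0.2)&(X<0.6)&(abs(Y)<0.3)
    m=m&(hsv[...,1]<60)&(g>110)
    n,l,stt,ce=cv2.connectedComponentsWithStats(m.astype(np.uint8))
    k=1+stt[1:,4].argmax(); q=(l==k); print(nm,'tray',stt[k],'rect',cv2.minAreaRect(P[q][:,:2].astype(np.float32)),'z',np.median(P[q][:,2]))
    m=(g<60)&(X>0.2)&(X<0.7)&(abs(Y)<0.5)&(Z<0.2)
    n,l,stt,ce=cv2.connectedComponentsWithStats(m.astype(np.uint8))
    for k in range(1,n):
        if stt[k,4]>40:
            q=l==k; print(nm,'dark',stt[k],ce[k],'rect',cv2.minAreaRect(P[q][:,:2].astype(np.float32)),'z',np.percentile(P[q][:,2],[5,50,95]))
```

```text
top tray [ 262  248   64   68 3209] rect ((0.43810269236564636, 0.06467952579259872), (0.1396433711051941, 0.15655824542045593), 84.42088317871094) z 0.08571487824183957
top dark [465 255  14  44  53] [472.43396226 278.05660377] rect ((0.4684792757034302, -0.406066358089447), (0.1186252161860466, 0.005902493372559547), 15.09580135345459) z [-0.00168468  0.00216561  0.00651774]
top dark [423 266  15  44  80] [429.6375 286.9   ] rect ((0.4368903338909149, -0.29195278882980347), (0.11877821385860443, 0.005711706355214119), 16.01329231262207) z [-0.00139197  0.00236763  0.00626888]
top dark [375 286  10  14 111] [379.6036036 292.3963964] rect ((0.4165220260620117, -0.15037129819393158), (0.021663784980773926, 0.03150150179862976), 80.28995513916016) z [0.06722127 0.0722656  0.07685356]
scene tray [ 208  230   97   64 3048] rect ((0.4402569532394409, 0.06153113767504692), (0.1423330307006836, 0.1608465313911438), 84.87739562988281) z 0.08606986596670076
scene dark [329 310  18  18 204] [337.28921569 318.31372549] rect ((0.4169952869415283, -0.15674570202827454), (0.023554595187306404, 0.0
[... 659 characters left out ...]
2483139038086) z [0.00090913 0.00381051 0.00670192]
scene dark [436 351  19  51 297] [445.34680135 376.78451178] rect ((0.46142491698265076, -0.3760486841201782), (0.12572062015533447, 0.020658574998378754), 16.982053756713867) z [0.00027658 0.00348441 0.00635176]
scene dark [449 353  13  50 143] [455.77622378 378.40559441] rect ((0.46526554226875305, -0.3962383270263672), (0.12171194702386856, 0.008611410856246948), 15.035359382629395) z [8.71434002e-05 3.48446853e-03 6.51635641e-03]
scene dark [456 355  13  50 174] [462.89655172 380.51724138] rect ((0.4709126949310303, -0.4083641767501831), (0.12363498657941818, 0.008749754168093204), 14.45250415802002) z [0.00032753 0.00313472 0.00654436]
```

```bash
ls pics
```

```text
scene0.png
top0.png
wrist0.png
z1.png
z2.png
```

View pics/z1.png

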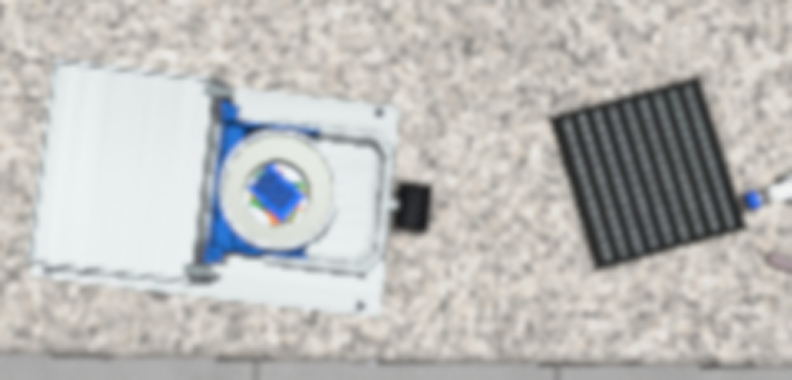

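View pics/z2.png

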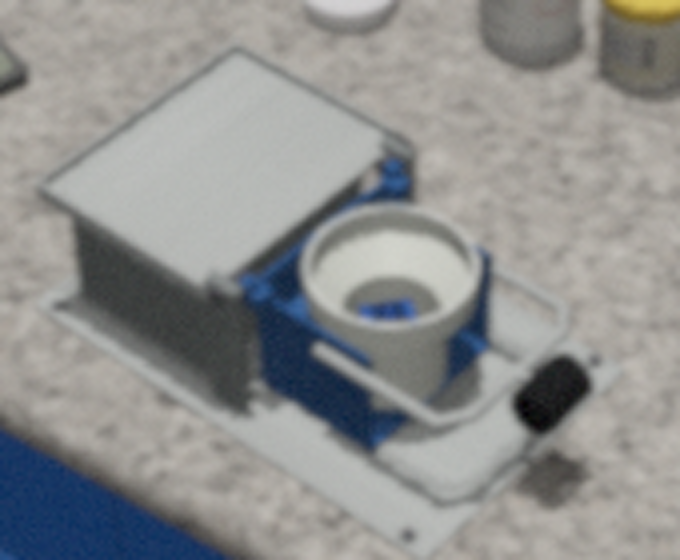

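Both views agree on the stand: +y is about (0.098, 0.995) and the hinge is near (0.432, 0.005). Next I'll refine that against the cup rim, tray edges and handle, and check IK along the swing arc.

Run:
```python
import pickle
from h import *
yaw=np.radians(84.6); ey=np.array([np.cos(yaw),np.sin(yaw)]); ex=np.array([ey[1],-ey[0]])
H0=np.array([0.432,0.005])
for nm in('top','scene'):
    c=pickle.load(open(nm+'0.pkl','rb')); P=cloud(c); f=c['frame']; hsv=cv2.cvtColor(f,cv2.COLOR_BGR2HSV); g=f.max(2)
    L=np.stack([(P[...,:2]-H0)@ex,(P[...,:2]-H0)@ey,P[...,2]],-1)
    m=(abs(L[...,2]-.088)<.008)&(hsv[...,1]<60)&(L[...,1]>0.02)&(L[...,1]<.16)&(abs(L[...,0])<.1)
    q=L[m]; lo=np.percentile(q,[.5,1,99,99.5],axis=0); print(nm,'tray x,y pct',np.round(lo[:,:2]*1e3,1).T.tolist())
    for s in(.03,.06,.09,.115):
        k=abs(q[:,1]-s)<.008; print('  xrange at y',s,np.round(np.percentile(q[k,0],[1,99])*1e3,1))
    # cup rim: top of ring
    m=(abs(L[...,2]-.086)<.006)&(hsv[...,1]<70)&(g>130)&(L[...,1]<-.004)&(L[...,1]>-.12)&(abs(L[...,0])<.055)
    q=L[m]; (cx,cy),r=cv2.minEnclosingCircle((q[:,:2]*1000).astype(np.float32)); print(nm,'rim',cx,cy,r,len(q))
    m=(g<75)&(L[...,2]>.03)&(L[...,2]<.09)&(L[...,1]<-.125)&(L[...,1]>-.19)&(abs(L[...,0])<.06)
    q=L[m];print(nm,'handle',np.round(np.percentile(q,[1,50,99],axis=0)*1e3,1).tolist(),len(q))
    vs,us=np.where(m); R=pts(c,np.c_[us,vs],.066)[:,:2]-H0; R=np.c_[R@ex,R@ey]*1e3; print('  ray z=.066',np.percentile(R,[1,99],axis=0).round(1).tolist())
    m=(g<95)&(hsv[...,1]<80)&(abs(P[...,2]-.003)<.012)&(P[...,1]<-.26)&(P[...,1]>-.44)&(P[...,0]>.34)&(P[...,0]<.56)
    m=cv2.morphologyEx(m.astype(np.uint8),cv2.MORPH_CLOSE,np.ones((5,5)))
    n,l,s,ce=cv2.connectedComponentsWithStats(m); k=1+s[1:,4].argmax(); vs,us=np.where(l==k)
    print(nm,'mat',cv2.minAreaRect(pts(c,np.c_[us,vs],.003)[:,:2].astype(np.float32)))
# IK along arc
for sg in(1,-1):
    tz=np.array([0,0,-1.]); ty=np.r_[ex*sg,0]; tx=np.cross(ty,tz)
    from scipy.spatial.transform import Rotation as Ro
    Q=Ro.from_matrix(np.c_[tx,ty,tz]).as_quat(); print(sg,Q.round(4))
    for th in range(0,181,30):
        a=np.radians(th)-np.arctan2(25,158); y=-.160*np.cos(a); z=.086+.160*np.sin(a)
        p=np.r_[H0+ey*y,z-.015]; 
        try: j=inverse_kinematics(p,Q); print(th,p.round(3),None if j is None else np.round(j,2))
        except Exception as e: print(th,e)
```

```text
top tray x,y pct [[-76.9, -76.2, 77.0, 77.9], [20.6, 21.0, 128.1, 128.6]]
  xrange at y 0.03 [-75.9  77. ]
  xrange at y 0.06 [-76.6  77.1]
  xrange at y 0.09 [-76.   76.4]
  xrange at y 0.115 [-76.1  76.5]
top rim 0.01800066977739334 -52.56584167480469 44.98767852783203 137
top handle [[-17.2, -167.8, 64.6], [-1.5, -155.4, 72.1], [15.0, -143.6, 78.6]] 127
  ray z=.066 [[-16.7, -168.1], [15.7, -143.4]]
top mat ((0.45355841517448425, -0.35116785764694214), (0.12587635219097137, 0.13136222958564758), 16.248075485229492)
scene tray x,y pct [[-76.0, -75.6, 80.4, 81.4], [20.7, 21.2, 125.7, 126.4]]
  xrange at y 0.03 [-75.6  80.7]
  xrange at y 0.06 [-75.   80.6]
  xrange at y 0.09 [-75.1  79.7]
  xrange at y 0.115 [-75.9  79.3]
scene rim 11.54534912109375 -51.963993072509766 55.66305160522461 267
scene handle [[-17.1, -173.8, 52.7], [-6.6, -164.1, 70.9], [16.1, -150.8, 77.3]] 223
  ray z=.066 [[-24.6, -175.2], [22.0, -148.2]]
scene mat ((0.4556393027305603, -0.3559216260910034), (0.12861868739128113, 0.13745073974132538), 16.09233856201172)
1 [0.7396 0.673  0.     0.    ]
0 [ 0.417 -0.152
[... 202 characters left out ...]
-0.05  0.1  -0.17  1.3   0.    1.62]
120 [0.437 0.062 0.22 ] [ 0.14  0.13 -0.16  1.28  0.    1.81]
150 [0.444 0.129 0.172] [ 0.28  0.2  -0.2   1.16  0.    1.95]
180 [0.447 0.162 0.096] [ 0.35  0.3  -0.29  0.98  0.    2.01]
-1 [-0.673   0.7396  0.      0.    ]
0 [ 0.417 -0.152  0.046] [-0.35  0.31 -0.43  0.83  0.   -1.83]
30 [ 0.418 -0.144  0.128] [-0.33  0.2  -0.32  1.04  0.   -1.81]
60 [ 0.423 -0.095  0.195] [-0.22  0.13 -0.23  1.21  0.   -1.7 ]
90 [ 0.43  -0.02   0.229] [-0.05  0.1  -0.17  1.3   0.   -1.52]
120 [0.437 0.062 0.22 ] [ 0.14  0.13 -0.16  1.28  0.   -1.34]
150 [0.444 0.129 0.172] [ 0.28  0.2  -0.2   1.16  0.   -1.19]
180 [0.447 0.162 0.096] [ 0.35  0.3  -0.29  0.98  0.   -1.13]
```

Measurements match the given sizes. In the stand frame the rim centre is at (0, −52.6), the tray is ±77 wide and reaches 128, and the handle is centred. The mat is at (0.4545, −0.353). I'll move above the handle and look.

```bash
cat >> h.py <<'E'
from scipy.spatial.transform import Rotation as Ro
yaw=np.radians(84.6); ey=np.array([np.cos(yaw),np.sin(yaw)]); ex=np.array([ey[1],-ey[0]])
H0=np.array([0.432,0.005]); MAT=np.array([.4545,-.353])
def quat(ty2):
    tz=np.array([0,0,-1.]); ty=np.r_[ty2,0]; return Ro.from_matrix(np.c_[np.cross(ty,tz),ty,tz]).as_quat()
Q=quat(ex)
def S(x,y,z): return np.r_[H0+ex*x+ey*y,z]
OFF=.018
def arc(deg,off=OFF):
    a=np.radians(deg)-np.arctan2(25,158); return S(0,-.160*np.cos(a),.086+.160*np.sin(a)-off)
E
python3 - <<'E'
from h import *
goto(S(0,-.158,.2),Q); print(st())
c=snap('wrist','w1.png'); snap('scene','s1.png')
P=cloud(c); g=c['frame'].max(2)
L=np.stack([(P[...,:2]-H0)@ex,(P[...,:2]-H0)@ey,P[...,2]],-1)
m=(g<75)&(L[...,2]>.03)&(L[...,2]<.09)&(L[...,1]<-.125)&(L[...,1]>-.19)&(abs(L[...,0])<.06)
print(m.sum(),np.round(np.percentile(L[m],[1,50,99],axis=0)*1e3,1).tolist())
E
```

```text
{'t': np.float64(2.608), 'qpos': array([-0.349,  0.148, -0.194,  1.229,  0.   ,  1.315]), 'ee_pos': array([ 0.417, -0.152,  0.2  ]), 'tool_rot': array([ 0.739,  0.674,  0.   , -0.   ]), 'force': array([ 0.191, -0.837, -0.345]), 'finger_gap': np.float64(0.085)}
1694 [[-15.6, -169.2, 59.8], [1.2, -154.4, 72.6], [18.7, -144.3, 75.6]]
```

View pics/w1.png

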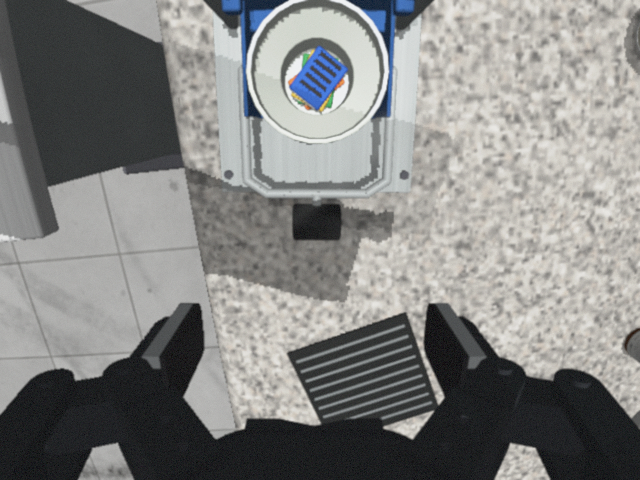

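The wrist view shows the handle at (317,222), centred between the fingers, with the cup at (317,70) and the cassettes stacked inside. The measured handle centre is x ≈ +1 mm, y ≈ −157 mm, as expected. I'll grip it now.

Run:
```python
from h import *
print(move_linear(arc(0),rate=.12,guard=8)); print(st())
move_gripper(.03,40); print(st())
c=snap('wrist','w2.png')
print(move_linear(arc(8),rate=.1)); print(st())
```

```text
False
{'t': np.float64(4.167), 'qpos': array([-0.35 ,  0.315, -0.437,  0.818, -0.   ,  1.315]), 'ee_pos': array([ 0.418, -0.153,  0.044]), 'tool_rot': array([0.74 , 0.673, 0.   , 0.001]), 'force': array([-0.708, -0.369,  0.286]), 'finger_gap': np.float64(0.086)}
{'t': np.float64(4.675), 'qpos': array([-3.500e-01,  3.150e-01, -4.350e-01,  8.160e-01,  1.000e-03,
        1.315e+00]), 'ee_pos': array([ 0.419, -0.153,  0.044]), 'tool_rot': array([0.739, 0.673, 0.001, 0.002]), 'force': array([5.024, 0.688, 0.969]), 'finger_gap': np.float64(0.035)}
False
{'t': np.float64(5.1), 'qpos': array([-0.354,  0.284, -0.407,  0.876,  0.002,  1.311]), 'ee_pos': array([ 0.419, -0.154,  0.066]), 'tool_rot': array([0.74 , 0.673, 0.002, 0.001]), 'force': array([ 5.823,  3.04 , -0.13 ]), 'finger_gap': np.float64(0.035)}
```

View pics/w2.png

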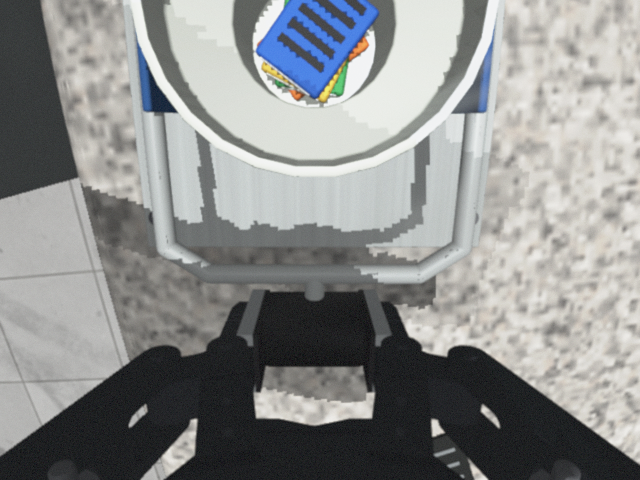

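Firm grip, gap 35 mm, and the bail is clear of the fingertips at (315,290). I'll swing up to about 80° and check forces.

```bash
sed -i 's/return S(0,-.160\*np.cos/return S(.0015,-.160*np.cos/' h.py
python3 - <<'E'
from h import *
for d in (23,39,55,70,82):
    move_linear(arc(d),rate=.25); s=st(); print(d,s['t'],s['ee_pos'],s['force'],s['finger_gap'],(s['ee_pos']-arc(d)).round(4))
snap('scene','s2.png');snap('wrist','w3.png')
E
```

```text
23 5.417 [ 0.42  -0.149  0.108] [3.608 1.748 0.852] 0.035 [0.0011 0.0007 0.0013]
39 5.742 [ 0.421 -0.132  0.148] [4.067 2.392 0.199] 0.035 [ 0.0005  0.0011 -0.    ]
55 6.067 [ 0.424 -0.106  0.183] [5.058 0.12  1.33 ] 0.035 [ 0.001  -0.0002 -0.0001]
70 6.383 [ 0.427 -0.073  0.208] [ 4.673 -0.524  3.035] 0.035 [ 0.0008 -0.0007  0.    ]
82 6.667 [ 0.43  -0.043  0.221] [ 4.957 -1.717  2.499] 0.035 [ 0.0009 -0.0013 -0.    ]
```

View pics/s2.png

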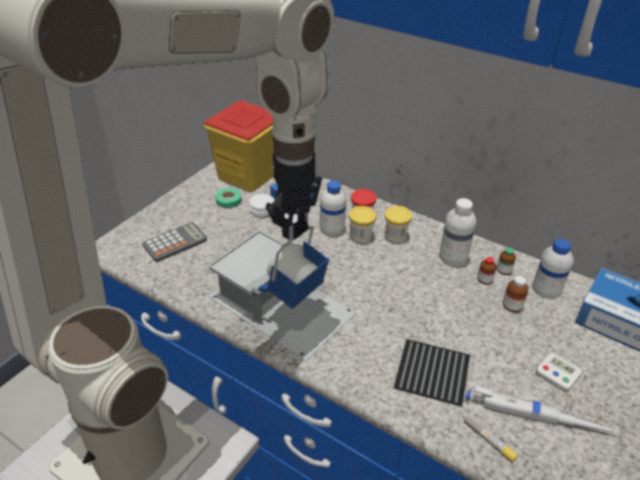

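View pics/w3.png

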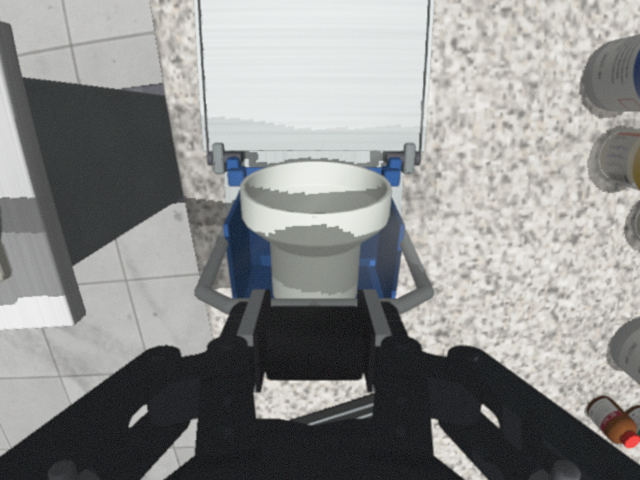

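The cradle is at about 82° with the cup seated at (317,230), and forces are low. Next I'll swing it over briskly.

Run:
```python
from h import *
for d in (98,118,138,158,174,180):
    g=move_linear(arc(d),rate=.45 if d<170 else .3,guard=25); s=st(); print(d,g,s['t'],s['force'],s['finger_gap'],(s['ee_pos']-arc(d)).round(4))
wait(.4)
snap('scene','s3.png');snap('wrist','w4.png'); snap('top','t3.png'); print(st())
```

```text
98 False 7.017 [ 3.945 -0.038  5.263] 0.035 [ 0.0008 -0.0001  0.    ]
118 False 7.292 [4.247 1.339 7.38 ] 0.035 [0.0016 0.0003 0.0007]
138 False 7.567 [3.786 5.489 7.33 ] 0.035 [0.001  0.0019 0.0007]
158 False 7.842 [4.438 7.813 4.599] 0.036 [ 0.0016  0.0026 -0.0004]
174 False 8.142 [4.935 8.494 2.746] 0.035 [ 0.002   0.0023 -0.0004]
180 False 8.392 [4.351 8.635 4.193] 0.035 [ 0.0016  0.0018 -0.    ]
{'t': np.float64(8.942), 'qpos': array([ 0.347,  0.306, -0.289,  0.972,  0.003,  2.011]), 'ee_pos': array([0.45 , 0.164, 0.094]), 'tool_rot': array([ 0.739,  0.673,  0.003, -0.001]), 'force': array([3.576, 9.706, 3.092]), 'finger_gap': np.float64(0.036)}
```

View pics/s3.png

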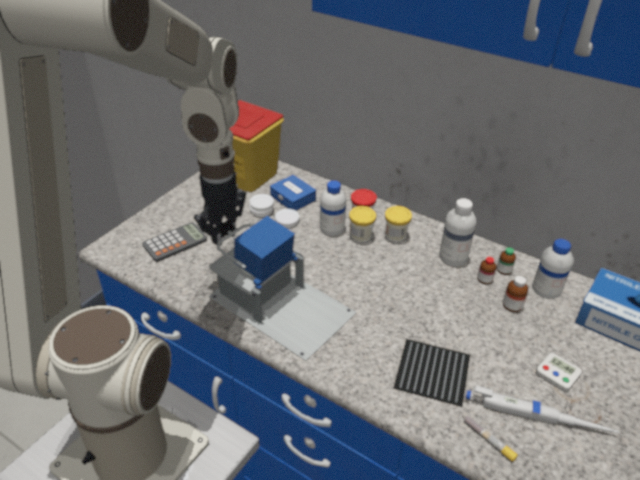

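View pics/w4.png

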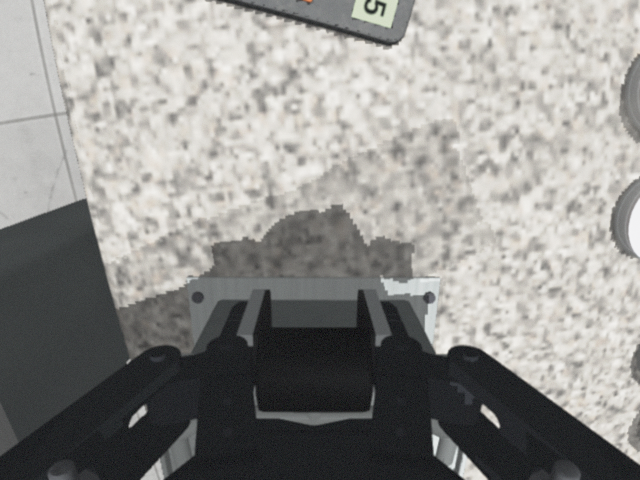

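The cradle has swung over (floor at (265,245) in the scene view). I'll check that its floor is level at 168 mm, then swing back gently and look at the cup.

Run:
```python
from h import *
c=camera('scene'); P=cloud(c); hsv=cv2.cvtColor(c['frame'],cv2.COLOR_BGR2HSV)
L=np.stack([(P[...,:2]-H0)@ex,(P[...,:2]-H0)@ey,P[...,2]],-1)
m=(hsv[...,1]>120)&(abs(hsv[...,0]-112)<15)&(abs(L[...,0])<.06)&(L[...,1]>0)&(L[...,1]<.13)&(L[...,2]>.15)
q=L[m]; A=np.c_[q[:,:2],np.ones(len(q))]; print(len(q),np.linalg.lstsq(A,q[:,2],rcond=None)[0], np.percentile(q[:,2],[5,50,95]))
for d in (170,155,140,125,110,95,80,65,50,35,20,8,0):
    g=move_linear(arc(d),rate=.15 if d>120 else .25,guard=25); s=st(); print(d,g,s['t'],s['force'],s['finger_gap'])
    if g: break
    if d in(125,65): snap('scene',f's4_{d}.png')
```

```text
Traceback (most recent call last):
IndexError: index -1 is out of bounds for axis 0 with size 0
```

Run:
```python
from h import *
c=camera('scene'); P=cloud(c); hsv=cv2.cvtColor(c['frame'],cv2.COLOR_BGR2HSV).astype(int)
L=np.stack([(P[...,:2]-H0)@ex,(P[...,:2]-H0)@ey,P[...,2]],-1)
m=(hsv[...,1]>120)&(abs(hsv[...,0]-112)<15)&(abs(L[...,0])<.06)&(L[...,1]>0)&(L[...,1]<.13)&(L[...,2]>.15)
q=L[m]; A=np.c_[q[:,:2],np.ones(len(q))]; print(len(q)); 
if len(q): print(np.linalg.lstsq(A,q[:,2],rcond=None)[0], np.percentile(q[:,2],[5,50,95]))
print(st())
```

```text
1294
[0.07202316 0.11197988 0.16721654] [0.15707386 0.17150318 0.17625053]
{'t': np.float64(9.042), 'qpos': array([ 0.347,  0.306, -0.289,  0.972,  0.003,  2.011]), 'ee_pos': array([0.45 , 0.164, 0.094]), 'tool_rot': array([ 0.739,  0.673,  0.003, -0.001]), 'force': array([2.938, 9.31 , 3.405]), 'finger_gap': np.float64(0.035)}
```

```bash
cat > fl.py <<'E'
from h import *
def floor():
  for nm in('scene','top'):
    c=camera(nm); P=cloud(c); hsv=cv2.cvtColor(c['frame'],cv2.COLOR_BGR2HSV).astype(int)
    L=np.stack([(P[...,:2]-H0)@ex,(P[...,:2]-H0)@ey,P[...,2]],-1)
    m=(hsv[...,1]>120)&(abs(hsv[...,0]-112)<15)&(abs(L[...,0])<.04)&(L[...,1]>.01)&(L[...,1]<.09)&(L[...,2]>.163)
    m=cv2.erode(m.astype(np.uint8),np.ones((3,3)))>0
    q=L[m]; A=np.c_[q[:,:2]-[0,.05],np.ones(len(q))]
    if len(q)>20: print(nm,len(q),np.linalg.lstsq(A,q[:,2],rcond=None)[0].round(4), np.percentile(q[:,2],[5,50,95]).round(4))
E
python3 - <<'E'
from fl import *
floor(); g=move_linear(arc(180)+[0,0,-.006],rate=.05,guard=12);print(g,st()); floor()
E
```

```text
scene 590 [-0.0065  0.0994  0.1737] [0.1689 0.1725 0.1763]
top 775 [-0.0008  0.1045  0.1732] [0.1677 0.1723 0.1768]
False {'t': np.float64(9.408), 'qpos': array([ 0.347,  0.313, -0.297,  0.957,  0.005,  2.012]), 'ee_pos': array([0.45 , 0.164, 0.088]), 'tool_rot': array([ 0.74 ,  0.673,  0.003, -0.001]), 'force': array([ 2.992, 11.027,  3.671]), 'finger_gap': np.float64(0.035)}
scene 610 [-0.0049  0.0688  0.1718] [0.168  0.1712 0.1745]
top 809 [0.0038 0.0723 0.1712] [0.1668 0.1706 0.1746]
```

The floor was still tilted about 0.1 rad, because the grip slid a few mm on the roller. It follows when pushed, so I'll lower to the stop.

Run:
```python
from fl import *
g=move_linear(arc(180)+[0,.002,-.021],rate=.05,guard=10);print(g,st()); wait(.3);floor()
```

```text
True {'t': np.float64(9.817), 'qpos': array([ 3.500e-01,  3.270e-01, -3.120e-01,  9.280e-01,  2.000e-03,
        2.016e+00]), 'ee_pos': array([0.45 , 0.165, 0.076]), 'tool_rot': array([ 0.74 ,  0.673,  0.003, -0.   ]), 'force': array([-1.6  ,  0.71 ,  7.591]), 'finger_gap': np.float64(0.035)}
scene 616 [-0.0003 -0.0099  0.1677] [0.1652 0.1677 0.1703]
top 695 [-0.0014 -0.002   0.1676] [0.1642 0.1676 0.1711]
```

Now it's level at 168 mm, on its stop. I'll re-seat the grip on the roller and swing back.

Run:
```python
from fl import *
move_gripper(.075); move_linear(arc(180),rate=.15); move_gripper(.03,60); print(st()); floor()
for d in (170,158,146,134,122,110):
    g=move_linear(arc(d),rate=.15,guard=25); s=st(); print(d,g,s['t'],s['force'],s['finger_gap'],(s['ee_pos']-arc(d)).round(4))
    if g: break
snap('scene','s4.png'); snap('wrist','w5.png')
```

```text
{'t': np.float64(11.383), 'qpos': array([ 3.440e-01,  3.010e-01, -2.980e-01,  9.620e-01,  2.000e-03,
        2.009e+00]), 'ee_pos': array([0.45 , 0.162, 0.093]), 'tool_rot': array([0.739, 0.673, 0.005, 0.001]), 'force': array([ 5.107, -1.031, -0.055]), 'finger_gap': np.float64(0.035)}
scene 611 [ 0.0004 -0.0096  0.1677] [0.1653 0.1677 0.1702]
top 723 [ 0.0061 -0.0025  0.1673] [0.164  0.1673 0.1709]
170 False 11.817 [ 5.751 -2.559 -0.668] 0.036 [ 0.0013 -0.0005 -0.0001]
158 False 12.192 [ 5.509 -2.777 -0.43 ] 0.035 [ 0.0016 -0.0014 -0.0004]
146 False 12.567 [ 4.755 -4.696 -2.838] 0.035 [ 0.0015 -0.0014 -0.0001]
134 False 12.942 [ 6.458 -1.034 -2.225] 0.035 [ 0.0009 -0.0002 -0.0001]
122 False 13.317 [5.096 0.576 0.049] 0.035 [ 0.0016 -0.0001  0.0007]
110 False 13.692 [4.691 0.766 1.826] 0.035 [ 0.0016  0.0007 -0.0001]
```

View pics/s4.png

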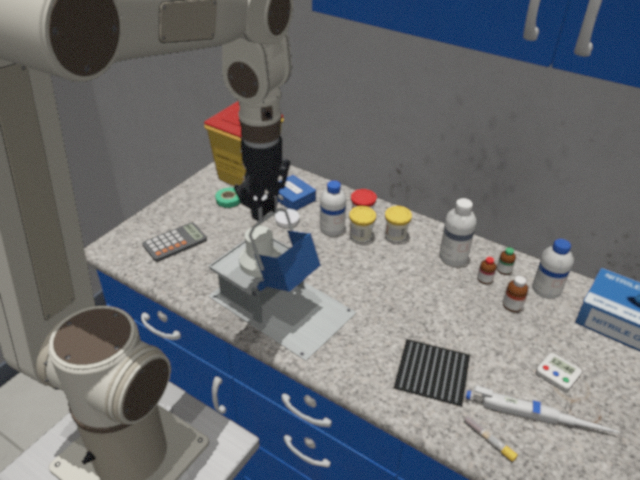

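View pics/w5.png

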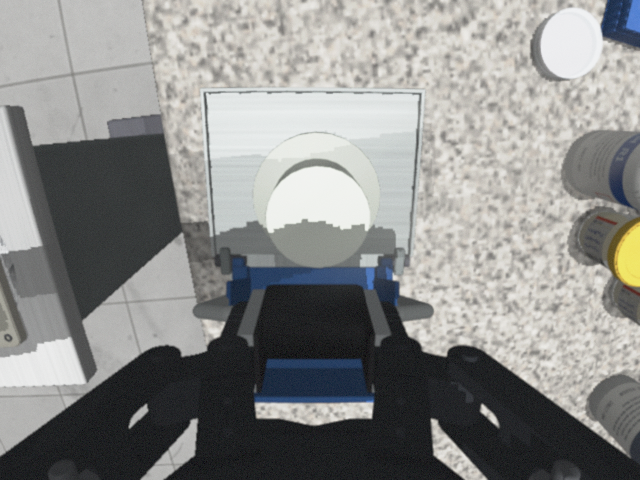

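The upturned cup stands on the tray at (317,205) with no cassettes showing. I'll bring the cradle back to its stop.

Run:
```python
from fl import *
for d in (96,82,68,54,40,27,15,6,0):
    g=move_linear(arc(d),rate=.2,guard=25); s=st(); print(d,g,s['t'],s['force'],(s['ee_pos']-arc(d)).round(4))
    if g: break
print(move_linear(arc(0)+[0,0,-.012],rate=.06,guard=8),st())
c=snap('scene','s5.png'); snap('wrist','w6.png')
```

```text
96 False 14.133 [4.705 0.007 1.355] [0.0013 0.0005 0.0002]
82 False 14.475 [ 5.584 -0.623  1.793] [ 0.0009 -0.0003 -0.    ]
68 False 14.817 [ 5.088 -1.398  0.648] [ 0.0013 -0.0008 -0.0002]
54 False 15.158 [ 5.396 -2.309  0.519] [ 0.0012 -0.0012 -0.0002]
40 False 15.5 [ 4.338 -3.143  0.121] [ 0.0004 -0.0013 -0.0004]
27 False 15.833 [ 4.094 -3.295  1.519] [ 0.0008 -0.0014 -0.0005]
15 False 16.15 [ 3.603 -5.369  1.315] [ 0.0005 -0.0014 -0.0007]
6 False 16.425 [ 3.089 -6.225  0.293] [ 0.0005 -0.0018 -0.0007]
0 False 16.675 [ 3.232 -6.236 -0.552] [ 0.0004 -0.0015  0.    ]
True {'t': np.float64(16.892), 'qpos': array([-0.355,  0.327, -0.445,  0.793,  0.008,  1.31 ]), 'ee_pos': array([ 0.42 , -0.153,  0.035]), 'tool_rot': array([0.74 , 0.673, 0.005, 0.   ]), 'force': array([ 0.018, -0.122,  2.397]), 'finger_gap': np.float64(0.035)}
```

View pics/s5.png

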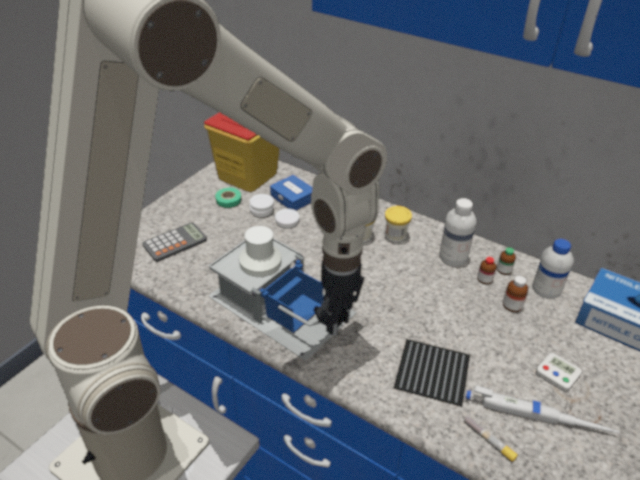

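View pics/w6.png

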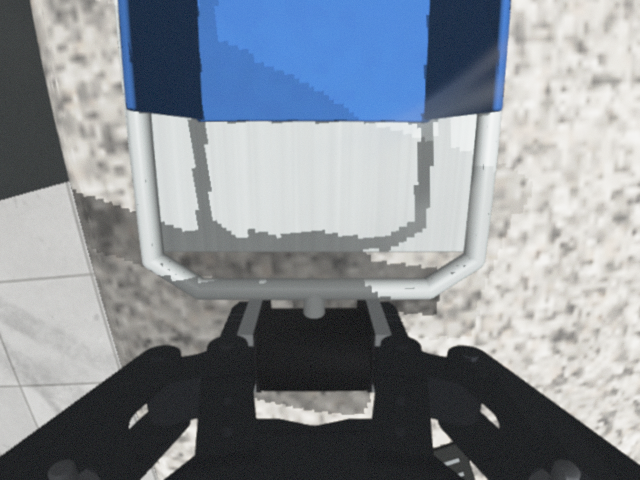

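The cradle is empty and down on its stop. The cup stands on the tray at (259,250) in the scene view. I'll release, rise and measure the cup.

```bash
cat > cup.py <<'E'
from h import *
def cup(nm,save=None):
    c=camera(nm)
    if save: cv2.imwrite('pics/'+save,c['frame'])
    P=cloud(c); hsv=cv2.cvtColor(c['frame'],cv2.COLOR_BGR2HSV).astype(int)
    L=np.stack([(P[...,:2]-H0)@ex,(P[...,:2]-H0)@ey,P[...,2]],-1)
    m=(abs(L[...,0])<.07)&(L[...,1]>0)&(L[...,1]<.13)&(L[...,2]>.15)&(L[...,2]<.19)
    m=cv2.erode(m.astype(np.uint8),np.ones((3,3)))>0; q=L[m]
    if len(q)<30: print(nm,'few',len(q)); return
    (cx,cy),r=cv2.minEnclosingCircle((q[:,:2]*1e3).astype(np.float32))
    top=q[q[:,2]>.158]; A=np.c_[top[:,:2]-top[:,:2].mean(0),np.ones(len(top))]
    print(nm,'base circle',round(cx,1),round(cy,1),round(r,1),'plane',np.linalg.lstsq(A,top[:,2],rcond=None)[0].round(4),len(top))
    m=(abs(L[...,0])<.08)&(L[...,1]>0)&(L[...,1]<.12)&(L[...,2]>.081)&(L[...,2]<.15)&(hsv[...,1]>100); print('coloured px at tray',m.sum())
E
python3 - <<'E'
from cup import *
move_gripper(.075); move_linear(arc(0)+[0,0,.14],rate=.25); 
cup('top','t6.png'); cup('scene','s6.png'); print(st())
c=cv2.imread('pics/s6.png')[220:340,200:350]; cv2.imwrite('pics/s6z.png',cv2.resize(c,None,fx=5,fy=5,interpolation=cv2.INTER_CUBIC))
E
```

```text
top base circle 2.9 54.0 26.4 plane [ 0.013  -0.0072  0.1633] 381
coloured px at tray 0
scene base circle 4.2 48.7 29.5 plane [0.0098 0.0243 0.1633] 403
coloured px at tray 0
{'t': np.float64(18.292), 'qpos': array([-0.354,  0.158, -0.234,  1.175,  0.007,  1.311]), 'ee_pos': array([ 0.417, -0.152,  0.181]), 'tool_rot': array([0.74 , 0.673, 0.004, 0.   ]), 'force': array([ 0.138, -0.516, -1.061]), 'finger_gap': np.float64(0.075)}
```

View pics/s6z.png

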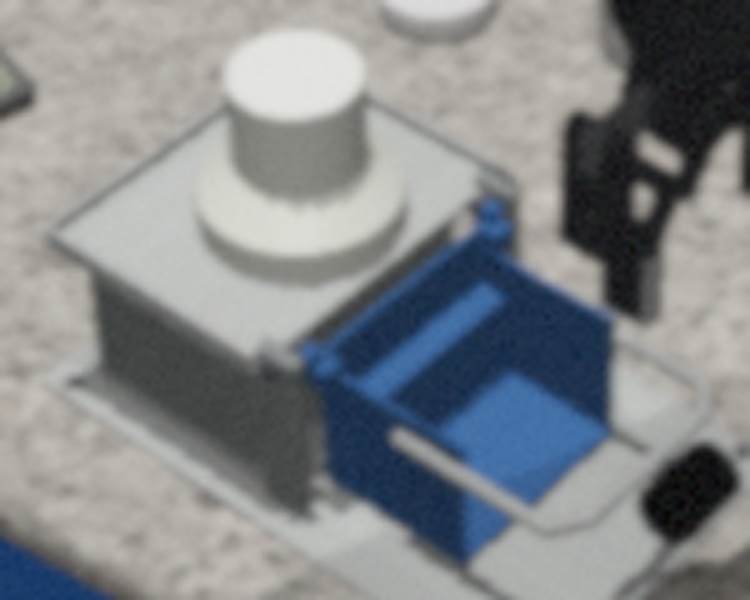

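View pics/t6.png

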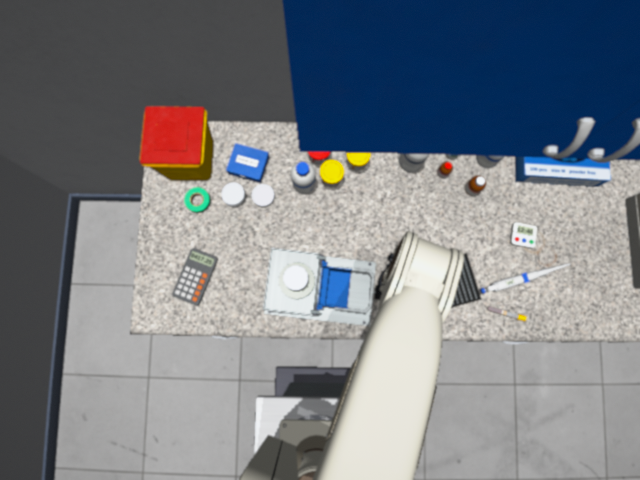

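The cup sits flat: base plane 163–164 mm high, no tilt, no colour outside it. I'll centre over it with the wrist camera.

Run:
```python
from cup import *
move_gripper(.085)
goto(S(0,.054,.24),Q); c=snap('wrist','w7.png'); P=cloud(c)
L=np.stack([(P[...,:2]-H0)@ex,(P[...,:2]-H0)@ey,P[...,2]],-1)
m=((abs(L[...,2]-.164)<.006)&(abs(L[...,0])<.06)&(L[...,1]>0)&(L[...,1]<.12)).astype(np.uint8)
n,l,s,ce=cv2.connectedComponentsWithStats(m); k=1+s[1:,4].argmax()
vs,us=np.where(l==k); R=pts(c,np.c_[us,vs],.164)[:,:2]-H0; R=np.c_[R@ex,R@ey]*1e3
print(s[k],cv2.minEnclosingCircle(R.astype(np.float32)),cv2.fitEllipse(cv2.convexHull(R.astype(np.float32))),st())
```

```text
[ 275  199   96   92 6819] ((4.293881416320801, 54.39096450805664), 29.09934425354004) ((4.408888816833496, 54.243431091308594), (57.28495788574219, 57.93343734741211), 176.78541564941406) {'t': np.float64(19.492), 'qpos': array([ 1.320e-01,  1.200e-01, -1.220e-01,  1.330e+00, -1.000e-03,
        1.798e+00]), 'ee_pos': array([0.437, 0.058, 0.239]), 'tool_rot': array([ 0.74 ,  0.673, -0.001, -0.   ]), 'force': array([-0.483,  0.708, -0.048]), 'finger_gap': np.float64(0.085)}
```

View pics/w7.png

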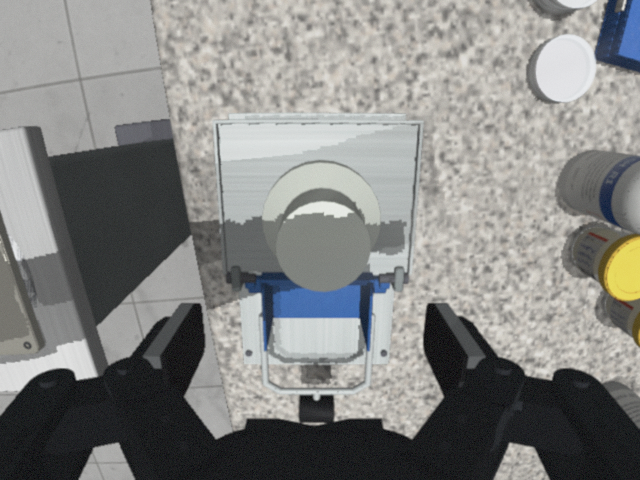

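The cup base is at (323,245), radius 29 mm, stand frame (+3.7, 54.3), which agrees with the top camera. I'll grip the body and lift straight up.

Run:
```python
from cup import *
goto(S(.0037,.0543,.2),Q)
g=move_linear(S(.0037,.0543,.126),rate=.1,guard=8); print(g,st())
if not g:
    move_gripper(.05,35); print(st())
    g=move_linear(S(.0037,.0543,.134),rate=.03,guard=15); print(g,st())
    c=snap('scene','s7.png'); z=c['frame'][200:320,190:340]; cv2.imwrite('pics/s7z.png',cv2.resize(z,None,fx=5,fy=5,interpolation=cv2.INTER_CUBIC))
```

```text
False {'t': np.float64(20.667), 'qpos': array([ 0.132,  0.211, -0.32 ,  1.038,  0.   ,  1.797]), 'ee_pos': array([0.442, 0.059, 0.127]), 'tool_rot': array([0.74 , 0.673, 0.001, 0.   ]), 'force': array([0.515, 0.357, 0.436]), 'finger_gap': np.float64(0.085)}
{'t': np.float64(21.042), 'qpos': array([ 0.132,  0.211, -0.32 ,  1.038, -0.   ,  1.797]), 'ee_pos': array([0.442, 0.059, 0.127]), 'tool_rot': array([0.74 , 0.673, 0.001, 0.001]), 'force': array([ 1.39 , -0.298,  5.624]), 'finger_gap': np.float64(0.057)}
False {'t': np.float64(21.458), 'qpos': array([ 0.132,  0.203, -0.309,  1.058,  0.   ,  1.797]), 'ee_pos': array([0.441, 0.059, 0.134]), 'tool_rot': array([ 0.74 ,  0.673, -0.   , -0.   ]), 'force': array([-0.367,  0.357, -1.64 ]), 'finger_gap': np.float64(0.056)}
```

View pics/s7z.png

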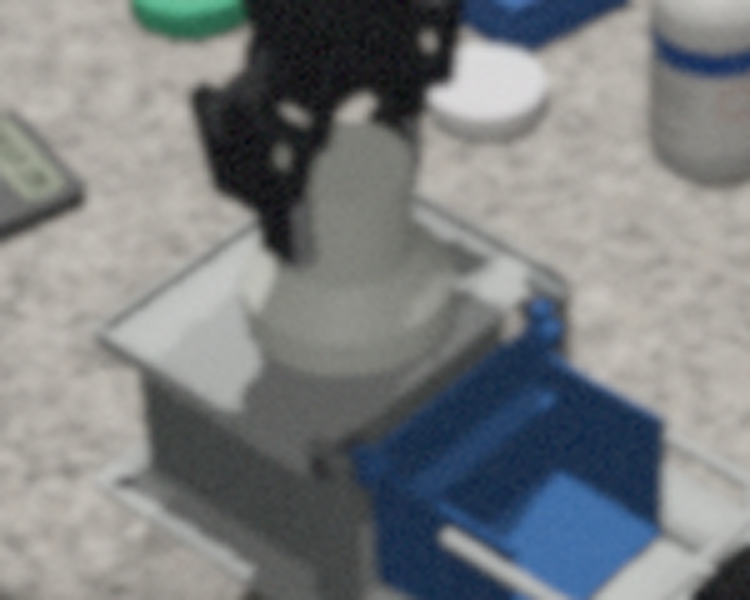

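Run:
```python
from cup import *
g=move_linear(S(.0037,.0543,.205),rate=.06,guard=15); wait(.3); print(g,st())
c=snap('scene','s8.png'); z=c['frame'][190:310,190:340]; cv2.imwrite('pics/s8z.png',cv2.resize(z,None,fx=5,fy=5,interpolation=cv2.INTER_CUBIC))
```

```text
False {'t': np.float64(23.142), 'qpos': array([ 0.132,  0.146, -0.183,  1.242, -0.   ,  1.797]), 'ee_pos': array([0.441, 0.059, 0.205]), 'tool_rot': array([ 0.74 ,  0.673, -0.   , -0.   ]), 'force': array([-0.26 , -0.616, -0.845]), 'finger_gap': np.float64(0.057)}
```

View pics/s8z.png

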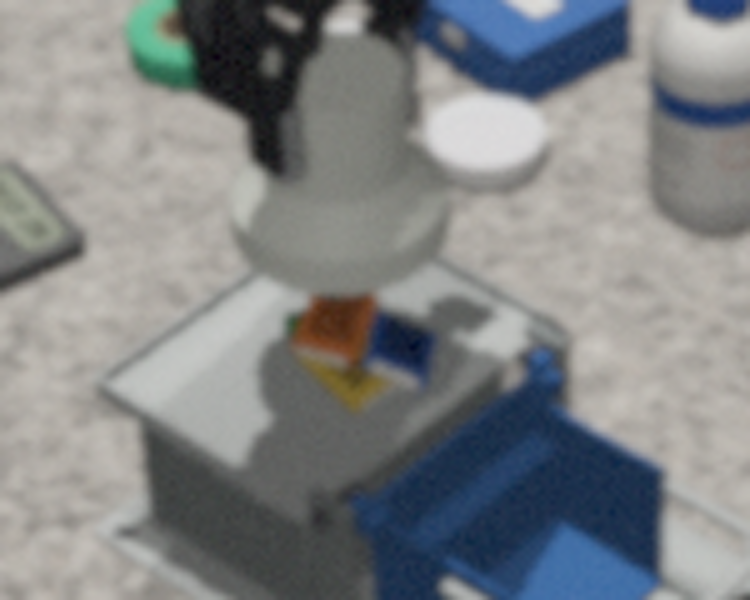

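All four cassettes lie in one heap on the tray (orange, blue, yellow and an edge of green near (340,350) in the crop), and the rim is about 78 mm up. I'll carry the cup to the mat.

Run:
```python
from cup import *
move_linear(S(.0037,.0543,.215),rate=.1)
M=np.r_[MAT,0]
move_linear(M+[0,0,.215],rate=.22); move_linear(M+[0,0,.075],rate=.15); wait(.3)
c=snap('scene','s9.png'); z=c['frame'][290:430,360:500]; cv2.imwrite('pics/s9z.png',cv2.resize(z,None,fx=4,fy=4,interpolation=cv2.INTER_CUBIC)); print(st())
g=move_linear(M+[0,0,.036],rate=.03,guard=4); print(g,st())
```

```text
{'t': np.float64(26.9), 'qpos': array([-0.66 ,  0.497, -0.041,  1.031,  0.   ,  1.005]), 'ee_pos': array([ 0.455, -0.353,  0.075]), 'tool_rot': array([0.74 , 0.673, 0.   , 0.   ]), 'force': array([-0.489, -0.355, -1.123]), 'finger_gap': np.float64(0.057)}
True {'t': np.float64(27.858), 'qpos': array([-0.66 ,  0.531, -0.078,  0.963, -0.   ,  1.005]), 'ee_pos': array([ 0.454, -0.353,  0.044]), 'tool_rot': array([ 0.74 ,  0.673, -0.   , -0.   ]), 'force': array([0.44 , 0.839, 4.579]), 'finger_gap': np.float64(0.057)}
```

View pics/s9z.png

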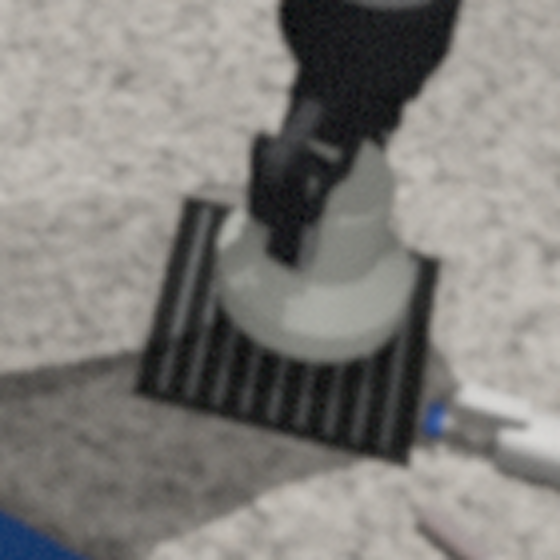

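Contact came at TCP z 0.044 against 0.043 expected. I'll release, retreat straight up, and check everything.

Run:
```python
from cup import *
move_gripper(.085); wait(.2); M=np.r_[MAT,0]
move_linear(M+[0,0,.2],rate=.12); c=snap('wrist','w10.png')
P=cloud(c); m=((abs(P[...,2]-.081)<.007)&(np.hypot(P[...,0]-MAT[0],P[...,1]-MAT[1])<.06))
q=P[m]; A=np.c_[q[:,:2]-MAT,np.ones(len(q))]
vs,us=np.where(m); print('cup base',cv2.minEnclosingCircle(pts(c,np.c_[us,vs],.081)[:,:2].astype(np.float32)),'plane',np.linalg.lstsq(A,q[:,2],rcond=None)[0].round(4))
goto_joints([-1.2,.24,0,1.33,0,1.0]); wait(.3); snap('top','t10.png')
c=camera('scene'); cv2.imwrite('pics/s10.png',c['frame']); P=cloud(c); hsv=cv2.cvtColor(c['frame'],cv2.COLOR_BGR2HSV).astype(int)
L=np.stack([(P[...,:2]-H0)@ex,(P[...,:2]-H0)@ey,P[...,2]],-1)
m=(abs(L[...,0])<.075)&(L[...,1]>0.01)&(L[...,1]<.125)&(L[...,2]>.08)&(L[...,2]<.15)&(hsv[...,1]>110)
for nm,lo,hi in(('orange',3,19),('yellow',20,34),('green',40,85),('blue',95,130)):
    k=m&(hsv[...,0]>=lo)&(hsv[...,0]<=hi); q=L[k]*1e3
    print(nm,k.sum(), q.mean(0).round(1) if k.sum() else '', np.linalg.norm(q[:,:2]-[0,57],axis=1).max().round(1) if k.sum() else '', q[:,2].max().round(1) if k.sum() else '')
m=(hsv[...,2]<60)&(L[...,2]>.03)&(L[...,2]<.3)&(L[...,1]<-.125)&(L[...,1]>-.19)&(abs(L[...,0])<.06)
print('handle',np.percentile(L[m],50,axis=0).round(4)); print(st())
z=c['frame'][210:330,200:350]; cv2.imwrite('pics/s10z.png',cv2.resize(z,None,fx=5,fy=5,interpolation=cv2.INTER_CUBIC))
```

```text
cup base ((0.4534938931465149, -0.3532772958278656), 0.029478788375854492) plane [-0.0012 -0.0071  0.0806]
orange 169 [  2.4  57.4 108.1] 26.7 114.9
yellow 75 [-10.5  39.6  95. ] 33.5 103.2
green 0   
blue 96 [ 13.8  30.6 102. ] 44.7 111.0
handle [-0.0058 -0.1639  0.0707]
{'t': np.float64(31.508), 'qpos': array([-1.199,  0.24 ,  0.   ,  1.33 , -0.   ,  1.   ]), 'ee_pos': array([ 0.182, -0.466,  0.23 ]), 'tool_rot': array([ 0.891,  0.454, -0.   ,  0.   ]), 'force': array([-0.487, -0.446,  1.062]), 'finger_gap': np.float64(0.085)}
```

View pics/s10.png

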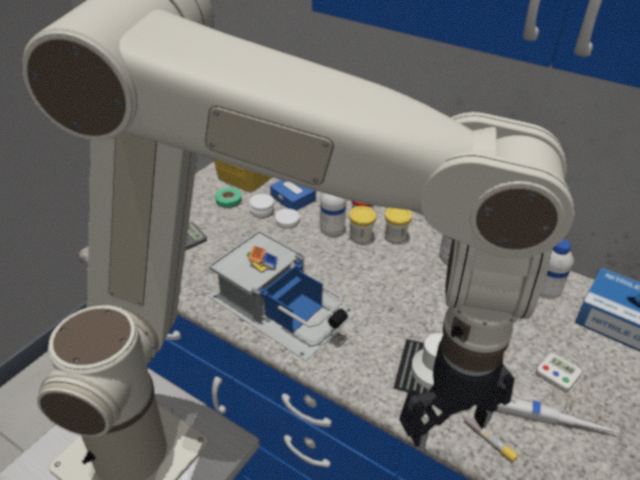

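View pics/s10z.png

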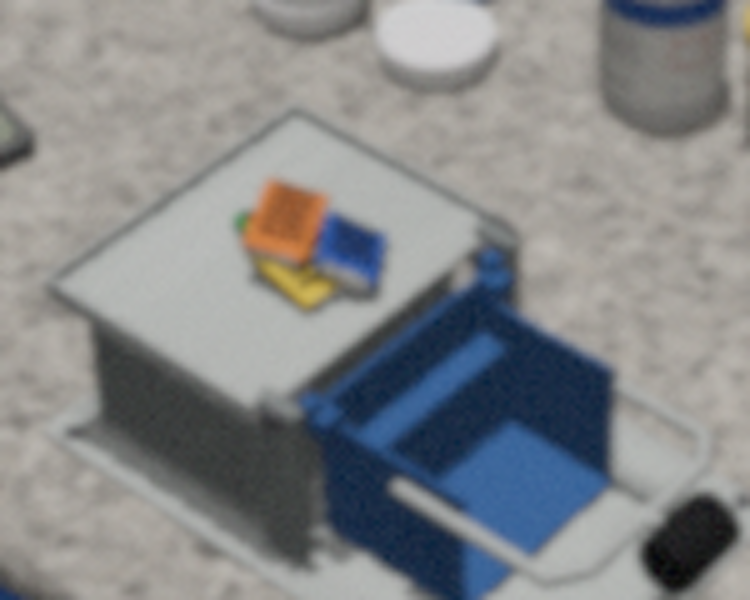

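View pics/t10.png

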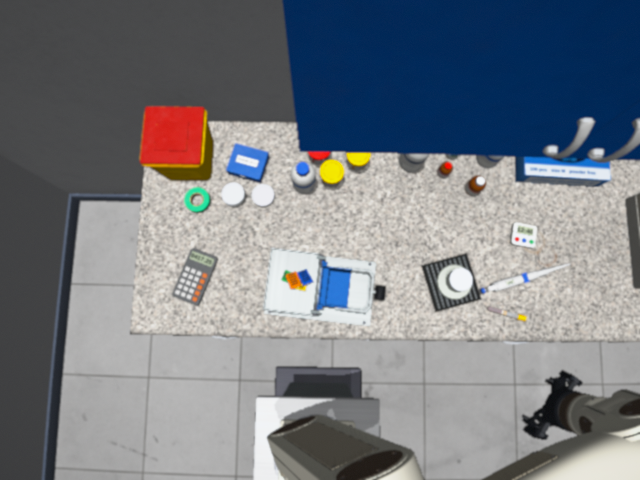

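Everything checks out. The heap is at (297,280) in the top view with green showing, and the cup is mouth down on the mat at (459,280). The cradle is back, the dishes at (233,194) and (262,194) haven't moved, and the arm is clear.

Run:
```python
from rig import *
print(hand_in())
```

```text
the job is handed in; nothing more can be done
None
```

I swung the cradle over by its roller handle, returned it to its stop, lifted the cup straight up off the cassettes and stood it mouth down on the mat. The job was handed in at about 31.5 s, and no verdict was reported.

- **Cup:** It stands mouth down and level, about 1 mm from my measured mat centre, base at 81 mm.
- **Cassettes:** They lie in one heap on the tray. Every orange, yellow and blue pixel I measured lies within 45 mm of the tray spot and no more than 29 mm above the tray. The green one is mostly hidden under the others. I could see it in the last pictures, but my colour mask caught none of it, so I have no measured position for it.
- **Cradle, dishes and arm:** The handle is back at its starting position, the white dishes are where they were, and the arm stands clear of everything.
- **Problem mended:** On the first swing the grip slid on the roller, leaving the cradle about 0.1 rad short of its stop. I pressed it down until the floor measured level at 168 mm, then re-gripped before swinging back.

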